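# Thread the hanging rail through its stand

## Task

Take the steel hanging rail by its wooden handle from the fork rest and thread it, nose first, through all three eyes of the rail stand, starting at the end nearer the robot's right, until its collar sits fully home against the first eye, then let go. Feel for the height and push gently, never force the rail against the stand, and leave the salt shaker and the spice jar where they are.

Things in the scene. Friction and masses are not known exactly. Their poses are not given: they have to be found in the camera images.
- stand: Rail stand, fixed. Origin: centre of the underside of its 190 x 96 x 12 mm wooden base; x along the line of the eyes in the threading direction (roughly to the robot's left), z up. Two 120 mm tall posts (stand x = 0, y = +-36 mm) carry an aluminium yoke with three upright eye plates across x; their 18 mm round holes lie in line above y = 0. The stand does not yield.
- first_eye (a point): Point on the worktop level (z = 0) below the first eye's entry face, 67 mm before the stand's origin; axes as the stand. The two outer eye plates are 44 mm wide and tall, 14 mm thick, centred at stand x = -60 and +60 mm, hole in their middle: the top edge is 22 mm above the hole's centre. The yoke's carrying grip, over the middle eye, rises to 65 mm above the holes' line.
- middle_eye (a point): Point at worktop level below the middle eye. The yoke was clamped to the posts by hand: the line of the outer holes is level, 70 to 136 mm above the worktop, not measured: see or feel it, e.g. by lowering the shaft gently on to the first plate's top. The middle eye (36 x 36 x 12 mm, between two guides) sits up to 2 mm higher or lower, held by friction; about 3 N shifts it, so the nose can push it into line.
- rail_grip (a point): Middle of the rail's wooden handle, where to grip it: 64 mm long (x), 18 mm wide (y), 24 mm tall (z), on the rail's axis. x along the rail toward the nose, z up while on the rest. The rail weighs about 150 g and lies level, axis 45 mm above the worktop, between the 10 mm tall prongs of the rest's two forks; lift it straight up at least 20 mm to clear them.
- rail: The rail. Origin: centre of the front face of its round collar (26 mm diameter, 6 mm thick), which comes to sit on the first eye's entry face; on the rail's axis, 38 mm ahead of rail_grip. Ahead of it runs the 15 mm thick round steel shaft. Axes as rail_grip.
- rail_tip (a point): Tip of the rail's nose, on its axis, 150 mm ahead of the collar's front face; the last 5 mm taper from 15 to 13 mm diameter. Fully home it stands out 16 mm past the last eye plate.
- rest: Fixed wooden rest, 135 x 56 mm base 10 mm thick, origin at the centre of its underside, x along the rail. Its two forks (34 mm wide, 48 mm tall) are 95 mm apart under the shaft, none under the handle.
- shaker: Salt shaker, 44 mm diameter, 90 mm tall, a bystander behind the stand; origin at the centre of its underside.
- jar: Spice jar with a dark cap, 44 mm diameter, 96 mm tall, a bystander behind the stand; origin at the centre of its underside.

How it is judged:
By the outcome, as a careful person would: the job done as asked, in the order asked, and still so for the second after the job is handed in, with the robot touching nothing.
It also fails if it takes over 67 s, if anything falls off the work surface, if the arm or the gripper's body presses on something with over 40 N, if the wrist force passes 120 N, or if a joint passes its speed limit or range.

## Robot

A 6-joint arm with a two-finger parallel gripper is mounted at the origin on a cart in front of the work surface, level with it; the furniture and walls round the work are solid. World frame = base frame: x ahead of the robot, y to its left, z up, the work surface at z = 0. Lengths are in m, angles in rad, forces in N, time in s.
With the tool pointing down it reaches from about 0.375 to 0.925 m from the base axis. Payload 5.7 kg.
Tool frame: the origin (TCP) lies between the finger pads; the fingertips stand 22 mm ahead of it and the grasp point (between the pads) lies 3 mm ahead of it; z points along the fingers, y is the line along which they close (so a half turn about z gives the same grasp; the last joint's range is limited). The gripper opens to 85 mm and grips with 20 to 120 N. Pads are 22 mm wide; open, the fingers measure 114 mm over their backs; the gripper's body (76 mm by 85 mm) begins 54 mm behind the grasp point. The pads swing forward as they close: fully open they stand 13 mm farther back than shut.
Start: joints at [-1.319, 0.359, 1.51, -0, 1.272, -0.115], TCP at [0.215, -0.56, 0.253] pointing down, gripper open.
Joint ranges: [-2.97, 2.97], [-1.01, 2.36], [0.21, 2.38], [-0.96, 4.11], [0.2, 2.71], [-2.98, 2.98]. Speed limits (rad/s): [2.39, 2.39, 3.14, 3.14, 3.14, 3.14].

## Interface

Orientations are given as a unit quaternion [x, y, z, w].
In Python, from cell import observe, snapshot, camera_info, finish_job, regions_of, pinpoint gives the robot as it stands.
- The arm moves only by the tool step_arm, never from a script. Its arguments are lists of equal length, an entry for each row: "delta_pos": the shift along the tool's x, y, z in m, a list of three; "twist": the turn, a rotation vector about the tool's x, y, z in rad, a list of three; "grip": the closure, from 0 (fully open) to 1 (shut). A call has 1 to 12 rows; each row shifts and turns the commanded pose from where the row before left it, along the tool's axes as they then stand; what a row does not reach is not made up. A row lasts 1/10 s, in which the tool goes at most 50 mm and 8.59 degrees, less where a joint would pass 70% of its speed; a pose out of reach is approached as far as the arm can. A call with a gripper value outside its range is refused whole. The fingers move at their own pace and stop on an object; "squeeze" is the grip in N (left out, the last holds). Time passes only in rows, so rows that do not move let the fingers close. It gives the time, the measured TCP pose, the force, the opening and the grip force at its end, in the units of the state.
- observe(): the state, without advancing time (a new reading comes with each control period).
- snapshot(name): name is "scene" or "top" or "wrist"; returns (picture, depth): 384x512x3 uint8, blue, green, red; 384x512 float32, m along the optical axis (not along the pixel's ray), 0 where there is no reading.
- camera_info(name): a dict with "fx", "fy", "cx", "cy" (pixels), "cam_to_world" (4x4, takes a point from camera to world coordinates); the wrist camera has in their place "tool_from_camera" (4x4, takes a point from camera to tool coordinates, whose origin is the TCP and whose axes are the flange's). Camera axes: x right, y down, z forward; pixel columns grow to the right and rows downward; lengths in m; the calibration is good to about 2 mm. A picture is of the moment at which its call begins: read the wrist's pose just before it. camera_info takes no time and is no camera call.
- finish_job(): hands the job in; it is judged then, once.
Trained networks look in the newest picture that a camera, given by its name, has taken for a name from the list of things; names that differ only in an ending like _2 or _b are one class to them, and where a whole thing is asked for, a point or a joint stands for the part that bears it (a point fixed in the world has none). Each returns a list of dicts, best first, with "p" (0 to 1); they miss things now and then, are a little off and sometimes report something else, mostly with a low value. They report only what shows in the picture. A call takes as long as a camera call.
- regions_of(thing, camera): "pixels" (384x512 bool, what is visible of it) and "box" ([centre column, centre row, width, height] in pixels, round what is visible of it).
- pinpoint(thing, camera): "at" ([row, column] in pixels: a listed point, or the origin of a listed thing).
The state is a dict: "time": time; "q": joint angles; "joint_velocities": joint speeds; "tau": joint torques, N m; "position": TCP position; "tool_rot": TCP orientation; "wrist_force": force on the tool from outside, world axes, zero at the start; "ft_torque": the same for the moment, N m; "width": finger opening in m; "grip_force": force on a finger pad.
Only numpy, scipy, OpenCV 4.12 (cv2) and the standard library are available. Lean on these libraries where they do the work, as an engineer would, in place of code of your own. Each camera call takes 0.05 s, during which the arm holds its last target. There are 200 camera calls.

## Working session

There is one attempt and no reset: what is moved stays moved. The work goes in short steps, Python scripts to look and compute and a tool call to move; the robot and the scene stay as the last step left them, time stands still between calls to the robot, and variables do not carry over. Pictures are saved under pics/ and viewed, at most 10 in all, crops included, and the job is handed in when it is done.

Besides the shell and the picture viewer there is one more tool, called after "Call:" by a JSON object that holds its "fn" and its "kwargs". step_arm: Moves the arm, as the interface text tells. Its arguments: {"type":"object","properties":{"delta_pos":{"type":"array"},"twist":{"type":"array"},"grip":{"type":"array"},"squeeze":{"type":"number"}},"required":["delta_pos","twist","grip"]}

```bash
mkdir -p pics; ls
cat > h.py <<'E'
import numpy as np, cv2
from cell import *
from scipy.spatial.transform import Rotation as R
def T(cam):
    c=camera_info(cam)
    if cam!='wrist': return c,np.array(c['cam_to_world'])
    o=observe(); M=np.eye(4); M[:3,:3]=R.from_quat(o['tool_rot']).as_matrix(); M[:3,3]=o['position']
    return c,M@np.array(c['tool_from_camera'])
def pt(c,M,r,col,d):
    return (M@[ (col-c['cx'])/c['fx']*d,(r-c['cy'])/c['fy']*d,d,1])[:3]
def cloud(c,M,mask,dep):
    r,k=np.nonzero(mask&(dep>0)); d=dep[r,k]
    P=np.stack([(k-c['cx'])/c['fx']*d,(r-c['cy'])/c['fy']*d,d,np.ones_like(d)])
    return (M@P)[:3].T
E
python3 - <<'E'
from h import *
ims=[]
for cam in ['scene','top']:
    c,M=T(cam); im,d=snapshot(cam); ims.append(im)
    cv2.imwrite(f'pics/{cam}0.png',im)
    print(cam,M[:3,3].round(3),M[:3,2].round(2),c['fx'])
    for n in ['stand','first_eye','middle_eye','rail_grip','rail','rail_tip','rest','shaker','jar']:
        p=pinpoint(n,cam)
        for q in p[:1]:
            r,k=q['at']; dd=d[int(np.clip(round(r),0,383)),int(np.clip(round(k),0,511))]
            print(n,round(q['p'],2),np.round(q['at'],1),pt(c,M,r,k,dd).round(3) if dd>0 else None)
print(observe())
E
```

```text
pics
scene [-0.171  0.654  0.931] [ 0.55 -0.49 -0.68] 474.0846000812252
first_eye 0.76 [257.5 198.9] [0.468 0.249 0.011]
middle_eye 0.72 [274.6 180.3] [0.454 0.314 0.012]
rail_grip 0.57 [163.2 310.7] [ 0.51  -0.188  0.055]
rail 0.66 [169.7 307. ] [ 0.5   -0.164  0.05 ]
rail_tip 0.56 [202.9 283.3] [ 0.476 -0.05   0.006]
rest 0.59 [192.  294.8] [ 0.486 -0.105  0.008]
shaker 0.88 [242.  124.7] [0.616 0.368 0.028]
jar 0.66 [224.2 165.1] [0.605 0.255 0.024]
top [0.433 0.066 1.13 ] [ 0.1  -0.02 -1.  ] 370.11216521120275
stand 0.85 [210.7 179.2] [0.465 0.288 0.065]
first_eye 0.68 [213.1 195.4] [0.459 0.24  0.072]
middle_eye 0.83 [206.6 177.5] [0.477 0.293 0.065]
rail_grip 0.9 [198.2 349.6] [ 0.516 -0.204  0.056]
rail 0.87 [201.4 333.4] [ 0.505 -0.157  0.052]
rail_tip 0.65 [217.8 287.4] [ 0.455 -0.028 -0.   ]
rest 0.91 [207.  311.8] [ 0.487 -0.095  0.048]
shaker 0.57 [154.7 164.1] [0.627 0.34  0.062]
jar 0.86 [159.1 202.7] [0.618 0.229 0.055]
{'time': 1.0, 'q': array([-1.31908547e+00,  3.58776612e-01,  1.51039140e+00,  3.13364523e-05,
        1.27250153e+00, -1.15093124e-01]), 'joint_velocities': array([-4.04270194e-04,  3.95636075e-04,  1.57448453e-04,  7.88764904e-04,
       -2.16788579e-04,  4.38627001e-05]), 'tau': array([-6.09700182e-04, -5.27602315e+01, -2.79059118e+01, -5.56031391e-04,
        1.66653954e-03,  6.82886579e-06]), 'position': array([ 0.21518128, -0.56006271,  0.253284  ]), 'tool_rot': array([ 9.83229783e-01,  1.82371030e-01,  1.23171941e-05, -3.93762579e-05]), 'wrist_force': array([-0.23990138, -0.45045579,  0.15346593]), 'ft_torque': array([0.01429459, 0.04884227, 0.0690142 ]), 'grip_force': 0.0, 'width': 0.08524176750134757}
```

View pics/scene0.png

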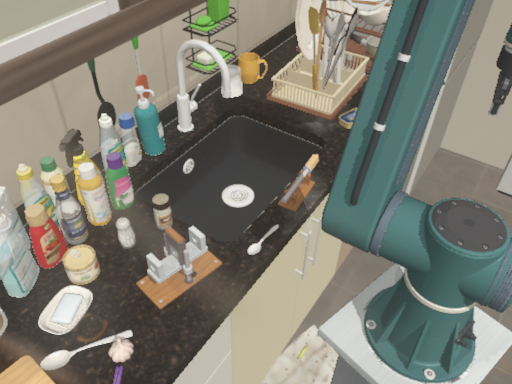

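View pics/top0.png

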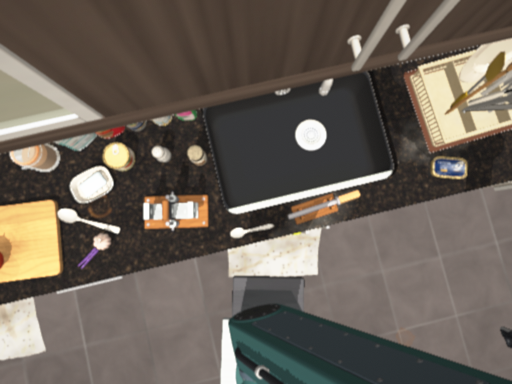

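Run:
```python
from h import *
print(np.round(camera_info('wrist')['tool_from_camera'],3),camera_info('wrist')['fx'])
for cam in ['scene','top']:
    c,M=T(cam); im,d=snapshot(cam)
    for n in ['rail','stand','rest','jar','shaker']:
        for g in regions_of(n,cam)[:1]:
            P=cloud(c,M,g['pixels'],d); 
            print(cam,n,round(g['p'],2),len(P),'med',np.median(P,0).round(3),'pct',np.percentile(P,[2,98],axis=0).round(3).tolist())
            if n=='rail':
                Q=P[P[:,2]>.035][:,:2]; m=Q.mean(0); u=np.linalg.svd(Q-m)[2][0]; u*=np.sign(u[1]); print('axis',m.round(3),u.round(3),np.ptp(Q@u))
            if n=='stand':
                print('hist z',[(round(b,3),int(k)) for k,b in zip(*np.histogram(P[:,2],np.arange(0,.21,.01)))])
                Q=P[(P[:,2]<.02)]; print('base rect',cv2.minAreaRect((Q[:,:2]*1000).astype(np.float32)))
                Q=P[(P[:,2]>.05)]; print('hi rect',cv2.minAreaRect((Q[:,:2]*1000).astype(np.float32)))
```

```text
[[ 0.001 -0.963 -0.27   0.068]
 [ 1.     0.001 -0.     0.   ]
 [ 0.001 -0.27   0.963 -0.12 ]
 [ 0.     0.     0.     1.   ]] 302.6292463410692
scene rail 0.55 344 med [ 0.495 -0.147  0.05 ] pct [[0.452, -0.221, 0.035], [0.529, -0.028, 0.058]]
axis [ 0.491 -0.132] [-0.341  0.94 ] 0.21571501796605538
scene stand 0.57 3606 med [0.448 0.32  0.056] pct [[0.413, 0.226, 0.007], [0.499, 0.403, 0.149]]
hist z [(np.float64(0.0), 417), (np.float64(0.01), 1256), (np.float64(0.02), 15), (np.float64(0.03), 14), (np.float64(0.04), 12), (np.float64(0.05), 165), (np.float64(0.06), 631), (np.float64(0.07), 164), (np.float64(0.08), 139), (np.float64(0.09), 138), (np.float64(0.1), 273), (np.float64(0.11), 80), (np.float64(0.12), 67), (np.float64(0.13), 57), (np.float64(0.14), 117), (np.float64(0.15), 51), (np.float64(0.16), 0), (np.float64(0.17), 0), (np.float64(0.18), 0), (np.float64(0.19), 0)]
base rect ((510.21405029296875, 309.7181091308594), (192.59173583984375, 201.92835998535156), 3.3364369869232178)
hi rect ((461.0124816894531, 314.25091552734375), (107.18405151367188, 141.12188720703125), 33.62
[... 747 characters left out ...]
59), (np.float64(0.08), 45), (np.float64(0.09), 32), (np.float64(0.1), 161), (np.float64(0.11), 73), (np.float64(0.12), 25), (np.float64(0.13), 13), (np.float64(0.14), 80), (np.float64(0.15), 63), (np.float64(0.16), 0), (np.float64(0.17), 0), (np.float64(0.18), 0), (np.float64(0.19), 0)]
base rect ((466.22625732421875, 311.15460205078125), (96.90738677978516, 192.5446319580078), 1.5452889204025269)
hi rect ((470.6321105957031, 303.90728759765625), (142.09445190429688, 99.03260040283203), 72.15159606933594)
top rest 0.57 556 med [ 0.484 -0.107  0.011] pct [[0.446, -0.165, 0.005], [0.527, -0.047, 0.049]]
top jar 0.74 250 med [0.625 0.241 0.095] pct [[0.609, 0.224, 0.02], [0.648, 0.262, 0.099]]
```

```bash
cat >> h.py <<'E'
def plan(pos,yaw_deg,n):
    "rows to get from measured pose to pos, tool down, tool x at yaw"
    o=observe(); A=R.from_quat(o['tool_rot']); p=np.array(o['position'])
    y=np.radians(yaw_deg); B=R.from_matrix(np.array([[np.cos(y),np.sin(y),0],[np.sin(y),-np.cos(y),0],[0,0,-1]]).T)
    w=(A.inv()*B).as_rotvec()/n; d=(np.array(pos)-p)/n
    D=[]
    for i in range(n):
        D.append(A.inv().apply(d).round(4).tolist()); A=A*R.from_rotvec(w)
    print('pos',p.round(4),'D',D,'W',w.round(4).tolist(),flush=True)
E
python3 -c "
from h import *
plan([.535,-.215,.25],110,12)"
```

```text
pos [ 0.2151 -0.5601  0.2533] D [[0.0352, -0.0173, 0.0003], [0.0371, -0.0126, 0.0003], [0.0384, -0.0077, 0.0003], [0.0391, -0.0027, 0.0003], [0.0391, 0.0024, 0.0003], [0.0385, 0.0074, 0.0003], [0.0372, 0.0123, 0.0003], [0.0353, 0.017, 0.0003], [0.0328, 0.0215, 0.0003], [0.0298, 0.0255, 0.0003], [0.0262, 0.0291, 0.0003], [0.0223, 0.0323, 0.0003]] W [-0.0, -0.0, -0.1294]
```

Call:
{"fn": "step_arm", "kwargs": {"delta_pos": [[0.035,-0.017,0],[0.037,-0.013,0],[0.038,-0.008,0],[0.039,-0.003,0],[0.039,0.002,0],[0.038,0.007,0],[0.037,0.012,0],[0.035,0.017,0],[0.033,0.021,0],[0.03,0.025,0],[0.026,0.029,0],[0.022,0.032,0]], "twist": [[0,0,-0.129],[0,0,-0.129],[0,0,-0.129],[0,0,-0.129],[0,0,-0.129],[0,0,-0.129],[0,0,-0.129],[0,0,-0.129],[0,0,-0.129],[0,0,-0.129],[0,0,-0.129],[0,0,-0.129]], "grip": [0,0,0,0,0,0,0,0,0,0,0,0]}}

```text
time: 2.8
position: [0.5328, -0.2148, 0.2534]
tool_rot: [0.573, 0.819, 0.0, 0.0]
wrist_force: [0.9, -1.0, -0.2]
width: 0.0854
grip_force: 0.0
```

Call:
{"fn": "step_arm", "kwargs": {"delta_pos": [[0,0,0],[0,0,0]], "twist": [[0,0,0],[0,0,0]], "grip": [0,0]}}

```text
time: 3.0
position: [0.532, -0.2155, 0.2532]
tool_rot: [0.575, 0.818, -0.0, -0.0]
wrist_force: [-0.3, 0.3, 0.4]
width: 0.0854
grip_force: 0.0
```

```bash
cat > look.py <<'E'
from h import *
import sys
o=observe(); print(o['time'],o['position'].round(4))
c,M=T('wrist'); im,d=snapshot('wrist'); cv2.imwrite(f'pics/{sys.argv[1]}.png',im)
for n in ['rail_grip','rail','rail_tip']:
    for q in pinpoint(n,'wrist')[:1]:
        r,k=q['at']; dd=d[int(np.clip(round(r),0,383)),int(np.clip(round(k),0,511))]
        ray=pt(c,M,r,k,1)-M[:3,3]; s=(.045-M[2,3])/ray[2]
        print(n,round(q['p'],2),np.round(q['at'],1),'depth pt',pt(c,M,r,k,dd).round(4),'at z45',(M[:3,3]+s*ray).round(4))
g=regions_of('rail','wrist')[0]
P=cloud(c,M,g['pixels'],d); P=P[P[:,2]>.04]
print('zpct',np.percentile(P[:,2],[5,50,95]).round(4))
Q=P[:,:2]; m=Q.mean(0); u=np.linalg.svd(Q-m,full_matrices=False)[2][0]; u*=np.sign(u[1]); v=np.array([-u[1],u[0]]); print('axis',m.round(4),u.round(4),np.degrees(np.arctan2(u[1],u[0])),'ext',np.percentile((Q-m)@u,[.5,99.5]).round(4), np.percentile((Q-m)@v,[2,98]).round(4))
E
python3 look.py w1
```

```text
3.0 [ 0.532  -0.2155  0.2532]
rail_grip 0.87 [150.9 255.6] depth pt [ 0.5195 -0.199   0.0548] at z45 [ 0.5199 -0.2004  0.045 ]
rail 0.84 [119.5 254.5] depth pt [ 0.5076 -0.1687  0.0566] at z45 [ 0.5076 -0.1694  0.045 ]
zpct [0.0462 0.051  0.0563]
axis [ 0.4991 -0.1481] [-0.3472  0.9378] 110.31780154969395 ext [-0.0875  0.0872] [-0.0092  0.0093]
```

View pics/w1.png

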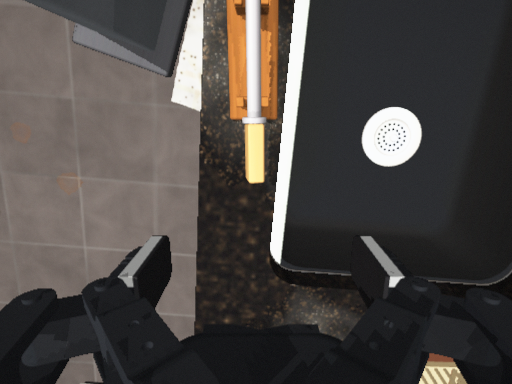

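```bash
python3 -c "
from h import *
plan([.519,-.2005,.12],110.3,4)"
```

```text
pos [ 0.531  -0.2171  0.2533] D [[0.0049, -0.0014, 0.0333], [0.0049, -0.0014, 0.0333], [0.0049, -0.0014, 0.0333], [0.0049, -0.0014, 0.0333]] W [-0.0001, -0.0, -0.0031]
```

Call:
{"fn": "step_arm", "kwargs": {"delta_pos": [[0.005,-0.0015,0.033],[0.005,-0.0015,0.033],[0.005,-0.0015,0.033],[0.005,-0.0015,0.033],[0,0,0],[0,0,0],[0,0,0]], "twist": [[0,0,-0.003],[0,0,-0.003],[0,0,-0.003],[0,0,-0.003],[0,0,0],[0,0,0],[0,0,0]], "grip": [0,0,0,0,0,0,0]}}

```text
time: 3.95
position: [0.5207, -0.2006, 0.1231]
tool_rot: [0.571, 0.821, 0.0, 0.002]
wrist_force: [0.4, -0.5, 0.7]
width: 0.0855
grip_force: 0.0
```

```bash
python3 look.py w2; python3 -c "
from h import *
plan([.519,-.2005,.048],110.3,3)"
```

```text
3.95 [ 0.5207 -0.2006  0.1231]
rail_grip 0.74 [205.6 257.6] depth pt [ 0.5171 -0.1983  0.055 ] at z45 [ 0.5182 -0.2016  0.045 ]
rail 0.67 [154.8 258.1] depth pt [ 0.5058 -0.1667  0.0544] at z45 [ 0.5063 -0.1682  0.045 ]
zpct [0.0463 0.0512 0.0564]
axis [ 0.5022 -0.1564] [-0.3501  0.9367] 110.49468551779948 ext [-0.0786  0.0758] [-0.0093  0.0096]
pos [ 0.5201 -0.1998  0.1225] D [[-0.0, -0.0005, 0.0248], [-0.0001, -0.0004, 0.0248], [-0.0001, -0.0004, 0.0248]] W [0.0005, 0.0005, 0.0005]
```

Call:
{"fn": "step_arm", "kwargs": {"delta_pos": [[0,-0.001,0.025],[0,-0.0005,0.025],[0,0,0.0245],[0,0,0],[0,0,0],[0,0,0]], "twist": [[0,0,0],[0,0,0],[0,0,0],[0,0,0],[0,0,0],[0,0,0]], "grip": [0,0,0,0,0,0]}}

```text
time: 4.8
position: [0.5189, -0.2003, 0.0481]
tool_rot: [0.571, 0.821, 0.0, 0.001]
wrist_force: [0.8, 0.2, 1.0]
width: 0.0855
grip_force: 0.0
```

Call:
{"fn": "step_arm", "kwargs": {"delta_pos": [[0,0,0],[0,0,0],[0,0,0],[0,0,0],[0,0,0],[0,0,0],[0,0,0],[0,0,0],[0,0,0],[0,0,0]], "twist": [[0,0,0],[0,0,0],[0,0,0],[0,0,0],[0,0,0],[0,0,0],[0,0,0],[0,0,0],[0,0,0],[0,0,0]], "grip": [0.9,0.9,0.9,0.9,0.9,0.9,0.9,0.9,0.9,0.9], "squeeze": 50}}

```text
time: 5.8
position: [0.518, -0.1999, 0.0469]
tool_rot: [0.571, 0.821, 0.0, 0.0]
wrist_force: [-0.5, 0.6, 3.2]
width: 0.0176
grip_force: 53.9
```

Call:
{"fn": "step_arm", "kwargs": {"delta_pos": [[0,0,-0.005],[0,0,-0.01],[0,0,-0.02],[0,0,-0.03],[0,0,-0.04],[0,0,-0.04],[0,0,0]], "twist": [[0,0,0],[0,0,0],[0,0,0],[0,0,0],[0,0,0],[0,0,0],[0,0,0]], "grip": [0.9,0.9,0.9,0.9,0.9,0.9,0.9]}}

```text
time: 6.5
position: [0.5213, -0.2016, 0.1979]
tool_rot: [0.571, 0.821, 0.001, 0.005]
wrist_force: [2.0, 0.2, -2.2]
width: 0.017
grip_force: 53.4
```

```bash
python3 -c "
from h import *
o=observe(); print(o['width'],o['grip_force'],o['wrist_force'],o['ft_torque'])
plan([.38,.22,.32],91.5,12)"
```

```text
0.01701521550690542 53.42473089694977 [ 1.96973019  0.16627696 -2.2374336 ] [-0.16497309 -0.17017009  0.00966926]
pos [ 0.5213 -0.2016  0.1979] D [[0.0369, 0.0013, -0.0105], [0.037, 0.0003, -0.0104], [0.037, -0.0008, -0.0104], [0.0369, -0.0018, -0.0104], [0.0369, -0.0028, -0.0104], [0.0368, -0.0038, -0.0104], [0.0367, -0.0048, -0.0103], [0.0365, -0.0059, -0.0103], [0.0364, -0.0069, -0.0103], [0.0362, -0.0079, -0.0103], [0.036, -0.0089, -0.0102], [0.0357, -0.0099, -0.0102]] W [0.0007, 0.0006, 0.0275]
```

Call:
{"fn": "step_arm", "kwargs": {"delta_pos": [[0.037,0.001,-0.01],[0.037,0,-0.01],[0.037,-0.001,-0.01],[0.037,-0.002,-0.01],[0.037,-0.003,-0.01],[0.037,-0.004,-0.01],[0.037,-0.005,-0.01],[0.0365,-0.006,-0.01],[0.0365,-0.007,-0.01],[0.036,-0.008,-0.01],[0.036,-0.009,-0.01],[0.0355,-0.01,-0.01]], "twist": [[0,0,0.0275],[0,0,0.0275],[0,0,0.0275],[0,0,0.0275],[0,0,0.0275],[0,0,0.0275],[0,0,0.0275],[0,0,0.0275],[0,0,0.0275],[0,0,0.0275],[0,0,0.0275],[0,0,0.0275]], "grip": [0.9,0.9,0.9,0.9,0.9,0.9,0.9,0.9,0.9,0.9,0.9,0.9]}}

```text
time: 7.7
position: [0.3735, 0.2223, 0.3117]
tool_rot: [0.698, 0.716, -0.001, -0.0]
wrist_force: [0.5, -0.9, -1.8]
width: 0.0173
grip_force: 53.4
```

Call:
{"fn": "step_arm", "kwargs": {"delta_pos": [[0,0,0],[0,0,0],[0,0,0],[0,0,0]], "twist": [[0,0,0],[0,0,0],[0,0,0],[0,0,0]], "grip": [0.9,0.9,0.9,0.9]}}

```text
time: 8.1
position: [0.375, 0.2202, 0.3112]
tool_rot: [0.698, 0.716, -0.001, -0.0]
wrist_force: [0.1, 0.2, -0.9]
width: 0.0173
grip_force: 53.4
```

```bash
cat > stand.py <<'E'
from h import *
import sys
o=observe(); print(o['time'],o['position'].round(4))
c,M=T('wrist'); im,d=snapshot('wrist'); cv2.imwrite(f'pics/{sys.argv[1]}.png',im); np.savez(sys.argv[1],im=im,d=d,M=M)
for n in ['first_eye','middle_eye','stand']:
    for q in pinpoint(n,'wrist')[:1]:
        r,k=q['at']; ray=pt(c,M,r,k,1)-M[:3,3]; s=(0-M[2,3])/ray[2]
        print(n,round(q['p'],2),np.round(q['at'],1),'at z0',(M[:3,3]+s*ray).round(4))
P=cloud(c,M,d>0,d); P=P[(P[:,0]>.405)&(P[:,0]<.53)&(P[:,1]>.2)&(P[:,1]<.42)]
Q=P[(P[:,2]>.006)&(P[:,2]<.018)]; print('base rect',cv2.minAreaRect((Q[:,:2]*1000).astype(np.float32)),np.median(Q[:,2]))
print('hist z',[(round(float(b),3),int(k)) for k,b in zip(*np.histogram(P[:,2],np.arange(0.05,.17,.003)))])
E
python3 stand.py w3
```

```text
8.1 [0.375  0.2202 0.3112]
first_eye 0.95 [139.6 328. ] at z0 [0.4687 0.2409 0.    ]
middle_eye 0.9 [ 87.9 330.1] at z0 [0.4656 0.3104 0.    ]
stand 0.71 [ 93.6 328.6] at z0 [0.4642 0.303  0.    ]
base rect ((462.6030578613281, 310.3204650878906), (96.09954071044922, 190.1394500732422), 3.3780221939086914) 0.011160349737755426
hist z [(0.05, 36), (0.053, 46), (0.056, 81), (0.059, 176), (0.062, 2766), (0.065, 266), (0.068, 54), (0.071, 64), (0.074, 81), (0.077, 82), (0.08, 52), (0.083, 69), (0.086, 44), (0.089, 55), (0.092, 76), (0.095, 71), (0.098, 86), (0.101, 71), (0.104, 352), (0.107, 1053), (0.11, 28), (0.113, 10), (0.116, 90), (0.119, 89), (0.122, 17), (0.125, 21), (0.128, 21), (0.131, 15), (0.134, 21), (0.137, 47), (0.14, 150), (0.143, 127), (0.146, 414), (0.149, 597), (0.152, 3), (0.155, 0), (0.158, 0), (0.161, 0), (0.164, 0)]
```

View pics/w3.png

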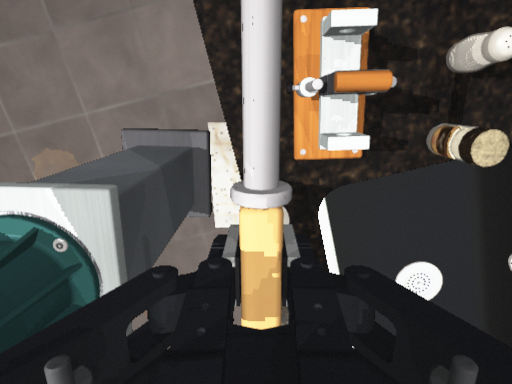

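```bash
cat > fit.py <<'E'
from h import *
import sys
z=np.load(sys.argv[1]+'.npz'); d=z['d']; M=z['M']; c=camera_info('wrist')
P=cloud(c,M,d>0,d); P=P[(P[:,0]>.405)&(P[:,0]<.53)&(P[:,1]>.2)&(P[:,1]<.42)]
u=np.array([P[:,1].min()]);C=[]
for lo,hi in [(.23,.275),(.345,.39)]:
    Q=P[(P[:,2]>.1035)&(P[:,2]<.1125)&(P[:,1]>lo)&(P[:,1]<hi)]
    r=cv2.minAreaRect((Q[:,:2]*1000).astype(np.float32)); C.append(Q[:,:2].mean(0)); print(len(Q),r,'z',np.percentile(Q[:,2],[5,50,95]).round(4),Q.mean(0).round(4))
    for k in np.unique((Q[:,1]*500).round())[:0]: pass
w=C[1]-C[0]; print('yaw',np.degrees(np.arctan2(w[1],w[0])),np.linalg.norm(w),'mid',(C[0]+C[1])/2)
# held rail
h=cloud(c,M,d>0,d); p0=M[:3,3]
tz=observe()['position'][2]-.003
H=h[(h[:,2]>tz-.0)&(h[:,2]<tz+.0125)&(abs(h[:,0]-observe()['position'][0])<.015)&(h[:,1]>observe()['position'][1]+.05)]
if len(H):
    u=np.polyfit(H[:,1],H[:,0],1); print('shaft n',len(H),'x=',u,'yaw',90-np.degrees(np.arctan(u[0])),'ymax',H[:,1].max())
    for a,b in [(.05,.07),(.07,.09),(.09,.11),(.11,.13)]:
        S=H[(H[:,1]-observe()['position'][1]>a)&(H[:,1]-observe()['position'][1]<b)]
        if len(S): print(a,'top z-tcp',(np.percentile(S[:,2],95)-observe()['position'][2]).round(4),'x mean',S[:,0].mean().round(4),'edges',S[:,0].min().round(4),S[:,0].max().round(4))
E
python3 fit.py w3
```

```text
576 ((466.3373718261719, 250.4007110595703), (44.80820083618164, 14.23552417755127), 3.505927324295044) z [0.1059 0.1075 0.1087] [0.4658 0.2506 0.1074]
811 ((459.275634765625, 369.982421875), (44.230628967285156, 14.484261512756348), 2.9675683975219727) z [0.1055 0.1075 0.1089] [0.4591 0.3697 0.1075]
yaw 93.23023007842905 0.1193074892395912 mid [0.46244241 0.31013007]
shaft n 5749 x= [-0.02375215  0.37948888] yaw 91.3606423848479 ymax 0.32341257100065596
0.05 top z-tcp 0.0042 x mean 0.3728 edges 0.3653 0.3804
0.07 top z-tcp 0.0042 x mean 0.3723 edges 0.3648 0.3798
0.09 top z-tcp 0.0043 x mean 0.372 edges 0.3647 0.3795
```

```bash
python3 -c "
from h import *
plan([.4767,.0656,.14],93.3,8)"
```

```text
pos [0.3752 0.2206 0.3116] D [[-0.0197, 0.0122, 0.0214], [-0.0197, 0.0121, 0.0215], [-0.0198, 0.012, 0.0215], [-0.0198, 0.012, 0.0215], [-0.0199, 0.0119, 0.0215], [-0.0199, 0.0118, 0.0215], [-0.02, 0.0117, 0.0215], [-0.02, 0.0116, 0.0215]] W [-0.0001, 0.0, -0.0041]
```

Call:
{"fn": "step_arm", "kwargs": {"delta_pos": [[-0.02,0.012,0.012],[-0.02,0.012,0.012],[-0.02,0.012,0.012],[-0.02,0.012,0.012],[-0.02,0.012,0.031],[-0.02,0.012,0.031],[-0.02,0.012,0.031],[-0.02,0.012,0.031],[0,0,0],[0,0,0],[0,0,0],[0,0,0]], "twist": [[0,0,-0.004],[0,0,-0.004],[0,0,-0.004],[0,0,-0.004],[0,0,-0.004],[0,0,-0.004],[0,0,-0.004],[0,0,-0.004],[0,0,0],[0,0,0],[0,0,0],[0,0,0]], "grip": [0.9,0.9,0.9,0.9,0.9,0.9,0.9,0.9,0.9,0.9,0.9,0.9]}}

```text
time: 9.5
position: [0.4778, 0.0659, 0.1411]
tool_rot: [0.686, 0.728, 0.001, 0.001]
wrist_force: [-0.4, -0.7, -1.9]
width: 0.0171
grip_force: 53.4
```

Run:
```python
from h import *
o=observe(); print(o['time'],o['position'].round(4),o['wrist_force'].round(2))
plan([.4767,.0656,.12],93.3,4)
for cam in ['scene','top']:
    c,M=T(cam); im,d=snapshot(cam)
    P=cloud(c,M,d>0,d)
    C=[]
    for lo,hi in [(.23,.275),(.345,.39)]:
        Q=P[(P[:,0]>.42)&(P[:,0]<.50)&(P[:,2]>.100)&(P[:,2]<.116)&(P[:,1]>lo)&(P[:,1]<hi)]
        print(cam,len(Q),cv2.minAreaRect((Q[:,:2]*1000).astype(np.float32)),np.median(Q[:,2]).round(4))
    H=P[(abs(P[:,0]-.472)<.03)&(P[:,1]>.12)&(P[:,1]<.228)&(P[:,2]>.115)&(P[:,2]<.16)]
    if len(H): u=np.polyfit(H[:,1],H[:,0],1); print('rail',len(H),u,np.polyval(u,.25),np.percentile(H,[1,99],axis=0).round(4))
    b=cv2.resize(im[130:290,100:260] if cam=='scene' else im[150:270,120:300],None,fx=3,fy=3,interpolation=cv2.INTER_CUBIC); cv2.imwrite(f'pics/{cam}_pre.png',b)
```

```text
9.5 [0.4778 0.0659 0.1411] [-0.38 -0.72 -1.87]
pos [0.4778 0.0659 0.1411] D [[-0.0001, -0.0003, 0.0053], [-0.0001, -0.0003, 0.0053], [-0.0001, -0.0003, 0.0053], [-0.0001, -0.0003, 0.0053]] W [0.0005, -0.0, 0.0003]
scene 122 ((466.1510925292969, 251.75970458984375), (46.88804244995117, 16.224267959594727), 3.976026773452759) 0.1074
scene 135 ((459.4230041503906, 371.5960388183594), (44.95823669433594, 15.450034141540527), 5.217653274536133) 0.1075
rail 256 [-0.0539062   0.47708903] 0.46361247489577484 [[0.4606 0.1217 0.1343]
 [0.4772 0.2271 0.1479]]
top 62 ((469.5836486816406, 248.9099578857422), (43.861419677734375, 13.587839126586914), 3.1796774864196777) 0.1078
top 95 ((461.983154296875, 368.7051696777344), (41.37894821166992, 14.704885482788086), 3.7358150482177734) 0.1085
rail 123 [-0.08330514  0.48877895] 0.4679526641745652 [[0.4635 0.1694 0.1382]
 [0.4809 0.2276 0.1495]]
```

View pics/scene_pre.png

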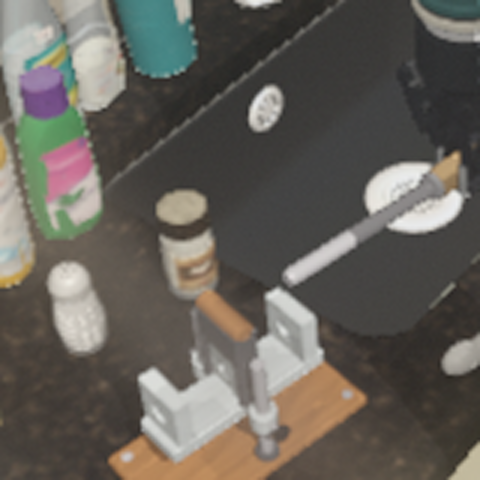

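Call:
{"fn": "step_arm", "kwargs": {"delta_pos": [[0,0,0.006],[0,0,0.006],[0,0,0.004],[0,0,0.002],[0,0,0],[0,0,0]], "twist": [[0,0,0],[0,0,0],[0,0,0],[0,0,0],[0,0,0],[0,0,0]], "grip": [0.9,0.9,0.9,0.9,0.9,0.9]}}

```text
time: 10.2
position: [0.4774, 0.0653, 0.1217]
tool_rot: [0.686, 0.727, -0.0, -0.0]
wrist_force: [0.3, -0.4, -2.4]
width: 0.0171
grip_force: 53.4
```

Call:
{"fn": "step_arm", "kwargs": {"delta_pos": [[0,0,0.001],[0,0,0.001],[0,0,0]], "twist": [[0,0,0],[0,0,0],[0,0,0]], "grip": [0.9,0.9,0.9]}}

```text
time: 10.5
position: [0.4773, 0.0653, 0.1197]
tool_rot: [0.686, 0.727, -0.0, -0.0]
wrist_force: [-0.1, 0.1, -1.2]
width: 0.0172
grip_force: 53.4
```

Call:
{"fn": "step_arm", "kwargs": {"delta_pos": [[0,0,0.001],[0,0,0]], "twist": [[0,0,0],[0,0,0]], "grip": [0.9,0.9]}}

```text
time: 10.7
position: [0.4773, 0.0653, 0.1188]
tool_rot: [0.686, 0.727, -0.0, -0.0]
wrist_force: [-0.2, 0.2, -2.1]
width: 0.0172
grip_force: 53.4
```

Call:
{"fn": "step_arm", "kwargs": {"delta_pos": [[0,0,0.001],[0,0,0]], "twist": [[0,0,0],[0,0,0]], "grip": [0.9,0.9]}}

```text
time: 10.9
position: [0.4774, 0.0653, 0.1178]
tool_rot: [0.686, 0.727, 0.0, -0.0]
wrist_force: [-0.4, -0.6, 0.2]
width: 0.0172
grip_force: 53.5
```

```bash
python3 -c "
from h import *
o=observe(); print(o['position'].round(4),o['wrist_force'].round(2),o['ft_torque'].round(3))"
```

```text
[0.4774 0.0653 0.1178] [-0.36 -0.55  0.19] [-0.03  -0.036 -0.067]
```

Call:
{"fn": "step_arm", "kwargs": {"delta_pos": [[0,0,0.0005],[0,0,0],[0,0,0]], "twist": [[0,0,0],[0,0,0],[0,0,0]], "grip": [0.9,0.9,0.9]}}

```text
time: 11.2
position: [0.4775, 0.0653, 0.1174]
tool_rot: [0.686, 0.727, 0.0, -0.0]
wrist_force: [-0.4, 0.1, 0.1]
width: 0.0174
grip_force: 53.6
```

```bash
python3 -c "
from h import *
o=observe(); print(o['position'].round(4),o['wrist_force'].round(2),o['ft_torque'].round(3))"
```

```text
[0.4775 0.0653 0.1174] [-0.36  0.06  0.14] [ 0.127 -0.012  0.022]
```

Call:
{"fn": "step_arm", "kwargs": {"delta_pos": [[0,0,-0.006],[0,0,-0.006],[0,-0.02,0],[0,-0.02,0],[0,0,0.02],[0,0,0.02],[0,0,0.0015],[0,0,0],[0,0,0],[0,0,0]], "twist": [[0,0,0],[0,0,0],[0,0,0],[0,0,0],[0,0,0],[0,0,0],[0,0,0],[0,0,0],[0,0,0],[0,0,0]], "grip": [0.9,0.9,0.9,0.9,0.9,0.9,0.9,0.9,0.9,0.9]}}

```text
time: 12.2
position: [0.4383, 0.063, 0.0887]
tool_rot: [0.686, 0.727, 0.001, 0.001]
wrist_force: [0.5, 0.0, -2.5]
width: 0.0171
grip_force: 53.4
```

```bash
cat > s.py <<'E'
from h import *
o=observe(); A=R.from_quat(o['tool_rot'])
x=A.apply([1,0,0])
print(o['position'].round(4),'F',o['wrist_force'].round(2),'M',o['ft_torque'].round(3),'yaw',np.degrees(np.arctan2(x[1],x[0])).round(2),'pitch',np.degrees(x[2]).round(2))
# stand coordinates
yw=np.radians(93.3); u=np.array([np.cos(yw),np.sin(yw)]); q=o['position'][:2]-[.4626,.3102]
print('s',(q@u).round(4),'lat',(q@[-u[1],u[0]]).round(4))
E
python3 s.py
```

```text
[0.4383 0.063  0.0887] F [ 0.51  0.04 -2.46] M [-0.129  0.009 -0.038] yaw 93.32 pitch -0.0
s -0.2454 lat 0.0385
```

Call:
{"fn": "step_arm", "kwargs": {"delta_pos": [[0,0.004,0],[0,0.003,0],[0,0,0],[0,0,0]], "twist": [[0,0,0],[0,0,0],[0,0,0],[0,0,0]], "grip": [0.9,0.9,0.9,0.9]}}

```text
time: 12.6
position: [0.4446, 0.0634, 0.0879]
tool_rot: [0.686, 0.727, 0.0, 0.0]
wrist_force: [0.1, 0.7, -1.8]
width: 0.0171
grip_force: 53.4
```

```bash
python3 s.py
```

```text
[0.4446 0.0634 0.0879] F [ 0.11  0.71 -1.79] M [-0.153  0.053 -0.023] yaw 93.32 pitch 0.0
s -0.2453 lat 0.0322
```

Call:
{"fn": "step_arm", "kwargs": {"delta_pos": [[0,0.001,0],[0,0,0]], "twist": [[0,0,0],[0,0,0]], "grip": [0.9,0.9]}}

```text
time: 12.8
position: [0.4454, 0.0635, 0.0878]
tool_rot: [0.686, 0.727, 0.0, -0.0]
wrist_force: [-0.7, 0.3, -2.2]
width: 0.0169
grip_force: 53.4
```

```bash
python3 s.py
```

```text
[0.4454 0.0635 0.0878] F [-0.75  0.3  -2.22] M [-0.085  0.014 -0.006] yaw 93.32 pitch 0.01
s -0.2453 lat 0.0313
```

Call:
{"fn": "step_arm", "kwargs": {"delta_pos": [[0,0.001,0],[0,0,0]], "twist": [[0,0,0],[0,0,0]], "grip": [0.9,0.9]}}

```text
time: 13.0
position: [0.4465, 0.0635, 0.0878]
tool_rot: [0.686, 0.727, 0.0, 0.0]
wrist_force: [-0.7, -0.5, -1.7]
width: 0.017
grip_force: 53.4
```

```bash
python3 s.py
```

```text
[0.4465 0.0635 0.0878] F [-0.65 -0.46 -1.68] M [-0.141  0.047  0.007] yaw 93.33 pitch 0.0
s -0.2454 lat 0.0302
```

Call:
{"fn": "step_arm", "kwargs": {"delta_pos": [[0,0.001,0],[0,0,0]], "twist": [[0,0,0],[0,0,0]], "grip": [0.9,0.9]}}

```text
time: 13.2
position: [0.4476, 0.0636, 0.0878]
tool_rot: [0.686, 0.727, 0.0, 0.0]
wrist_force: [-0.6, -0.5, -0.8]
width: 0.0173
grip_force: 53.4
```

```bash
python3 s.py
```

```text
[0.4476 0.0636 0.0878] F [-0.61 -0.47 -0.82] M [-0.132  0.048  0.057] yaw 93.32 pitch 0.01
s -0.2453 lat 0.0292
```

Call:
{"fn": "step_arm", "kwargs": {"delta_pos": [[0,0.001,0],[0,0,0]], "twist": [[0,0,0],[0,0,0]], "grip": [0.9,0.9]}}

```text
time: 13.4
position: [0.4485, 0.0636, 0.0878]
tool_rot: [0.686, 0.727, -0.0, -0.0]
wrist_force: [-0.5, -0.7, -0.9]
width: 0.0174
grip_force: 53.4
```

```bash
python3 s.py
```

```text
[0.4485 0.0636 0.0878] F [-0.49 -0.67 -0.92] M [-0.102  0.016  0.023] yaw 93.33 pitch 0.0
s -0.2454 lat 0.0283
```

Call:
{"fn": "step_arm", "kwargs": {"delta_pos": [[0,0.001,0],[0,0,0]], "twist": [[0,0,0],[0,0,0]], "grip": [0.9,0.9]}}

```text
time: 13.6
position: [0.449, 0.0637, 0.0877]
tool_rot: [0.686, 0.727, -0.0, -0.0]
wrist_force: [-1.1, -0.3, -2.6]
width: 0.0175
grip_force: 53.4
```

```bash
python3 s.py
```

```text
[0.449  0.0637 0.0877] F [-1.06 -0.26 -2.61] M [-0.142  0.222  0.162] yaw 93.34 pitch 0.0
s -0.2453 lat 0.0277
```

Call:
{"fn": "step_arm", "kwargs": {"delta_pos": [[0,0.001,0],[0,0,0]], "twist": [[0,0,0],[0,0,0]], "grip": [0.9,0.9]}}

```text
time: 13.8
position: [0.4497, 0.0637, 0.0877]
tool_rot: [0.686, 0.728, -0.001, -0.0]
wrist_force: [-1.2, 0.4, -1.5]
width: 0.0176
grip_force: 53.5
```

```bash
python3 s.py
```

```text
[0.4497 0.0637 0.0877] F [-1.16  0.39 -1.55] M [-0.143  0.345  0.449] yaw 93.36 pitch -0.0
s -0.2453 lat 0.027
```

Call:
{"fn": "step_arm", "kwargs": {"delta_pos": [[0,-0.006,0],[-0.015,0,0],[-0.015,0,-0.0008],[0,0.012,0],[0,0.012,0],[0,0.01,0],[0,0,0],[0,0,0],[0,0,0],[0,0,0]], "twist": [[0,0,0],[0,0,0],[0,0,0],[0,0,0],[0,0,0],[0,0,0],[0,0,0],[0,0,0],[0,0,0],[0,0,0]], "grip": [0.9,0.9,0.9,0.9,0.9,0.9,0.9,0.9,0.9,0.9]}}

```text
time: 14.8
position: [0.4793, 0.0356, 0.0885]
tool_rot: [0.686, 0.727, -0.0, -0.0]
wrist_force: [0.4, 0.3, -1.5]
width: 0.0176
grip_force: 53.4
```

```bash
python3 s.py
python3 - <<'E'
from h import *
im,d=snapshot('scene'); cv2.imwrite('pics/sc_ins.png',cv2.resize(im[180:290,110:260],None,fx=5,fy=5,interpolation=cv2.INTER_CUBIC))
E
```

```text
[0.4793 0.0356 0.0885] F [ 0.41  0.31 -1.5 ] M [-0.147  0.013  0.039] yaw 93.34 pitch 0.01
s -0.2751 lat -0.0009
```

View pics/sc_ins.png

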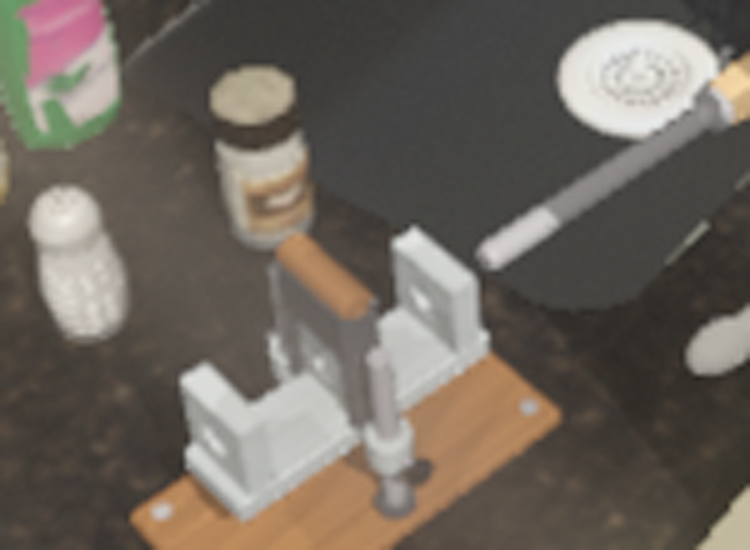

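Call:
{"fn": "step_arm", "kwargs": {"delta_pos": [[0.008,0.0005,0],[0.006,0,0],[0.003,0,0],[0.003,0,0],[0.002,0,0],[0,0,0]], "twist": [[0,0,0],[0,0,0],[0,0,0],[0,0,0],[0,0,0],[0,0,0]], "grip": [0.9,0.9,0.9,0.9,0.9,0.9]}}

```text
time: 15.45
position: [0.4793, 0.0577, 0.0886]
tool_rot: [0.686, 0.727, 0.0, -0.0]
wrist_force: [0.5, -0.4, -1.7]
width: 0.0174
grip_force: 53.4
```

```bash
python3 s.py
```

```text
[0.4793 0.0577 0.0886] F [ 0.51 -0.36 -1.72] M [-0.083 -0.003 -0.011] yaw 93.35 pitch 0.01
s -0.253 lat -0.0021
```

Call:
{"fn": "step_arm", "kwargs": {"delta_pos": [[0.002,0,0],[0.002,0,0],[0,0,0]], "twist": [[0,0,0],[0,0,0],[0,0,0]], "grip": [0.9,0.9,0.9]}}

```text
time: 15.75
position: [0.479, 0.0616, 0.0886]
tool_rot: [0.686, 0.727, 0.0, -0.0]
wrist_force: [0.4, -0.0, -1.4]
width: 0.0173
grip_force: 53.4
```

```bash
python3 s.py
```

```text
[0.479  0.0616 0.0886] F [ 0.38 -0.05 -1.38] M [-0.112 -0.039  0.018] yaw 93.33 pitch 0.01
s -0.2492 lat -0.0021
```

Call:
{"fn": "step_arm", "kwargs": {"delta_pos": [[0.002,-0.0006,0],[0.002,0,0],[0.002,0,0],[0,0,0]], "twist": [[0,0,0],[0,0,0],[0,0,0],[0,0,0]], "grip": [0.9,0.9,0.9,0.9]}}

```text
time: 16.15
position: [0.4781, 0.0676, 0.0886]
tool_rot: [0.686, 0.727, 0.0, -0.0]
wrist_force: [0.4, 0.4, -1.8]
width: 0.0174
grip_force: 53.4
```

```bash
python3 s.py
```

```text
[0.4781 0.0676 0.0886] F [ 0.35  0.35 -1.84] M [-0.178 -0.024  0.02 ] yaw 93.34 pitch 0.01
s -0.2431 lat -0.0015
```

Call:
{"fn": "step_arm", "kwargs": {"delta_pos": [[0.003,0,0],[0.003,0,0],[0.003,0,0],[0,0,0]], "twist": [[0,0,0],[0,0,0],[0,0,0],[0,0,0]], "grip": [0.9,0.9,0.9,0.9]}}

```text
time: 16.55
position: [0.4775, 0.0768, 0.0886]
tool_rot: [0.686, 0.727, 0.0, -0.0]
wrist_force: [-0.2, -0.4, -2.8]
width: 0.0172
grip_force: 53.4
```

```bash
python3 s.py
```

```text
[0.4775 0.0768 0.0886] F [-0.22 -0.35 -2.79] M [-0.099 -0.021 -0.006] yaw 93.35 pitch 0.01
s -0.2339 lat -0.0015
```

Call:
{"fn": "step_arm", "kwargs": {"delta_pos": [[0.005,0,0],[0.005,0,0],[0.005,0,0],[0.005,0,0],[0.005,0,0],[0.005,0,0],[0,0,0]], "twist": [[0,0,0],[0,0,0],[0,0,0],[0,0,0],[0,0,0],[0,0,0],[0,0,0]], "grip": [0.9,0.9,0.9,0.9,0.9,0.9,0.9]}}

```text
time: 17.25
position: [0.4758, 0.107, 0.0886]
tool_rot: [0.686, 0.728, 0.0, -0.0]
wrist_force: [0.3, -0.8, -2.8]
width: 0.0171
grip_force: 53.4
```

```bash
python3 s.py
```

```text
[0.4758 0.107  0.0886] F [ 0.27 -0.77 -2.79] M [-0.146 -0.004  0.004] yaw 93.36 pitch 0.01
s -0.2037 lat -0.0015
```

Call:
{"fn": "step_arm", "kwargs": {"delta_pos": [[0.002,0,0],[0.002,0,0],[0.002,0,0],[0.002,0,0],[0.002,0,0],[0,0,0]], "twist": [[0,0,0],[0,0,0],[0,0,0],[0,0,0],[0,0,0],[0,0,0]], "grip": [0.9,0.9,0.9,0.9,0.9,0.9]}}

```text
time: 17.85
position: [0.4753, 0.1165, 0.0886]
tool_rot: [0.686, 0.727, 0.0, -0.0]
wrist_force: [0.2, -0.1, -2.2]
width: 0.0175
grip_force: 53.4
```

```bash
python3 s.py
```

```text
[0.4753 0.1165 0.0886] F [ 0.19 -0.09 -2.22] M [-0.156 -0.008 -0.006] yaw 93.34 pitch 0.01
s -0.1941 lat -0.0015
```

Call:
{"fn": "step_arm", "kwargs": {"delta_pos": [[0.002,0,0],[0.002,0,0],[0,0,0]], "twist": [[0,0,0],[0,0,0],[0,0,0]], "grip": [0.9,0.9,0.9]}}

```text
time: 18.15
position: [0.475, 0.1205, 0.0886]
tool_rot: [0.686, 0.727, 0.0, -0.0]
wrist_force: [-0.1, 0.2, -1.2]
width: 0.0172
grip_force: 53.4
```

```bash
python3 s.py
```

```text
[0.475  0.1205 0.0886] F [-0.11  0.17 -1.21] M [-0.108 -0.017 -0.019] yaw 93.34 pitch 0.01
s -0.1901 lat -0.0015
```

Call:
{"fn": "step_arm", "kwargs": {"delta_pos": [[0.002,0,0],[0.002,0,0],[0,0,0]], "twist": [[0,0,0],[0,0,0],[0,0,0]], "grip": [0.9,0.9,0.9]}}

```text
time: 18.45
position: [0.4748, 0.1245, 0.0886]
tool_rot: [0.686, 0.727, 0.0, -0.0]
wrist_force: [-0.0, 0.3, -1.5]
width: 0.0174
grip_force: 53.4
```

```bash
python3 s.py
```

```text
[0.4748 0.1245 0.0886] F [-0.01  0.32 -1.46] M [-0.09   0.007  0.006] yaw 93.33 pitch 0.01
s -0.1861 lat -0.0015
```

Call:
{"fn": "step_arm", "kwargs": {"delta_pos": [[0.002,0,0],[0.002,0,0],[0,0,0]], "twist": [[0,0,0],[0,0,0],[0,0,0]], "grip": [0.9,0.9,0.9]}}

```text
time: 18.75
position: [0.4746, 0.1285, 0.0886]
tool_rot: [0.686, 0.727, 0.0, -0.0]
wrist_force: [-0.9, 0.4, -1.5]
width: 0.017
grip_force: 53.4
```

```bash
python3 s.py
```

```text
[0.4746 0.1285 0.0886] F [-0.89  0.36 -1.54] M [-0.099 -0.011 -0.003] yaw 93.33 pitch 0.01
s -0.1821 lat -0.0015
```

Call:
{"fn": "step_arm", "kwargs": {"delta_pos": [[0.002,0,0],[0.002,0,0],[0.002,0,0],[0,0,0]], "twist": [[0,0,0],[0,0,0],[0,0,0],[0,0,0]], "grip": [0.9,0.9,0.9,0.9]}}

```text
time: 19.15
position: [0.4742, 0.1345, 0.0886]
tool_rot: [0.686, 0.727, 0.0, -0.0]
wrist_force: [-0.0, 0.5, -2.3]
width: 0.017
grip_force: 53.4
```

```bash
python3 s.py
```

```text
[0.4742 0.1345 0.0886] F [-0.    0.46 -2.27] M [-0.136 -0.018  0.005] yaw 93.34 pitch 0.01
s -0.1761 lat -0.0015
```

Call:
{"fn": "step_arm", "kwargs": {"delta_pos": [[0.003,0,0],[0.003,0,0],[0.003,0,0],[0.003,0,0],[0,0,0]], "twist": [[0,0,0],[0,0,0],[0,0,0],[0,0,0],[0,0,0]], "grip": [0.9,0.9,0.9,0.9,0.9]}}

```text
time: 19.65
position: [0.4735, 0.1466, 0.0886]
tool_rot: [0.686, 0.727, 0.0, -0.0]
wrist_force: [0.6, -0.3, -1.9]
width: 0.0169
grip_force: 53.4
```

```bash
python3 s.py
```

```text
[0.4735 0.1466 0.0886] F [ 0.6  -0.32 -1.92] M [-0.11   0.002  0.041] yaw 93.35 pitch 0.01
s -0.1639 lat -0.0015
```

Call:
{"fn": "step_arm", "kwargs": {"delta_pos": [[0.004,0,0],[0.004,0,0],[0.004,0,0],[0.004,0,0],[0.004,0,0],[0.003,0,0],[0,0,0]], "twist": [[0,0,0],[0,0,0],[0,0,0],[0,0,0],[0,0,0],[0,0,0],[0,0,0]], "grip": [0.9,0.9,0.9,0.9,0.9,0.9,0.9]}}

```text
time: 20.35
position: [0.4722, 0.1696, 0.0886]
tool_rot: [0.686, 0.727, 0.0, -0.0]
wrist_force: [0.8, -0.4, -1.6]
width: 0.0179
grip_force: 53.4
```

```bash
python3 s.py
```

```text
[0.4722 0.1696 0.0886] F [ 0.79 -0.41 -1.56] M [-0.148  0.01   0.036] yaw 93.35 pitch 0.01
s -0.1409 lat -0.0015
```

Call:
{"fn": "step_arm", "kwargs": {"delta_pos": [[0.002,0,0],[0.002,0,0],[0.002,0,0],[0.002,0,0],[0,0,0]], "twist": [[0,0,0],[0,0,0],[0,0,0],[0,0,0],[0,0,0]], "grip": [0.9,0.9,0.9,0.9,0.9]}}

```text
time: 20.85
position: [0.4718, 0.1774, 0.0887]
tool_rot: [0.686, 0.727, 0.0, -0.0]
wrist_force: [-0.6, 0.5, -1.1]
width: 0.0172
grip_force: 53.4
```

```bash
python3 s.py
```

```text
[0.4718 0.1774 0.0887] F [-0.6   0.49 -1.06] M [-0.139 -0.002  0.001] yaw 93.33 pitch 0.01
s -0.1331 lat -0.0015
```

Call:
{"fn": "step_arm", "kwargs": {"delta_pos": [[0.002,0,0],[0.002,0,0],[0.002,0,0],[0,0,0]], "twist": [[0,0,0],[0,0,0],[0,0,0],[0,0,0]], "grip": [0.9,0.9,0.9,0.9]}}

```text
time: 21.25
position: [0.4714, 0.1834, 0.0887]
tool_rot: [0.686, 0.727, 0.0, -0.0]
wrist_force: [-0.2, -0.3, -1.3]
width: 0.0172
grip_force: 53.4
```

```bash
python3 s.py
```

```text
[0.4714 0.1834 0.0887] F [-0.16 -0.29 -1.32] M [-0.143  0.014  0.043] yaw 93.34 pitch 0.01
s -0.1271 lat -0.0015
```

Call:
{"fn": "step_arm", "kwargs": {"delta_pos": [[0.003,0,0],[0.003,0,0],[0.003,0,0],[0.003,0,0],[0,0,0]], "twist": [[0,0,0],[0,0,0],[0,0,0],[0,0,0],[0,0,0]], "grip": [0.9,0.9,0.9,0.9,0.9]}}

```text
time: 21.75
position: [0.4707, 0.1956, 0.0887]
tool_rot: [0.686, 0.727, 0.0, -0.0]
wrist_force: [0.2, 1.2, -1.5]
width: 0.0175
grip_force: 53.4
```

```bash
python3 s.py
```

```text
[0.4707 0.1956 0.0887] F [ 0.24  1.24 -1.45] M [-0.103  0.005  0.052] yaw 93.35 pitch 0.01
s -0.1149 lat -0.0015
```

Call:
{"fn": "step_arm", "kwargs": {"delta_pos": [[0.002,0,0],[0.002,0,0],[0.002,0,0],[0.001,0,0],[0,0,0]], "twist": [[0,0,0],[0,0,0],[0,0,0],[0,0,0],[0,0,0]], "grip": [0.9,0.9,0.9,0.9,0.9]}}

```text
time: 22.25
position: [0.4703, 0.2023, 0.0886]
tool_rot: [0.686, 0.727, 0.0, -0.0]
wrist_force: [-0.8, -0.0, -2.8]
width: 0.0173
grip_force: 53.4
```

Call:
{"fn": "step_arm", "kwargs": {"delta_pos": [[0.001,0,0],[0,0,0]], "twist": [[0,0,0],[0,0,0]], "grip": [0.9,0.9]}}

```text
time: 22.45
position: [0.4702, 0.2032, 0.0886]
tool_rot: [0.686, 0.727, 0.0, -0.0]
wrist_force: [-0.3, -1.2, -1.0]
width: 0.0171
grip_force: 53.4
```

Call:
{"fn": "step_arm", "kwargs": {"delta_pos": [[0.001,0,0],[0,0,0]], "twist": [[0,0,0],[0,0,0]], "grip": [0.9,0.9]}}

```text
time: 22.65
position: [0.4702, 0.2042, 0.0887]
tool_rot: [0.686, 0.727, 0.0, -0.0]
wrist_force: [-0.8, -0.6, -1.7]
width: 0.0176
grip_force: 53.4
```

Call:
{"fn": "step_arm", "kwargs": {"delta_pos": [[0.001,0,0],[0,0,0]], "twist": [[0,0,0],[0,0,0]], "grip": [0.9,0.9]}}

```text
time: 22.85
position: [0.4701, 0.2052, 0.0886]
tool_rot: [0.686, 0.727, 0.0, -0.0]
wrist_force: [0.3, 0.1, -0.7]
width: 0.017
grip_force: 53.4
```

Call:
{"fn": "step_arm", "kwargs": {"delta_pos": [[0.001,0,0],[0,0,0]], "twist": [[0,0,0],[0,0,0]], "grip": [0.9,0.9]}}

```text
time: 23.05
position: [0.4701, 0.2062, 0.0886]
tool_rot: [0.686, 0.727, 0.0, -0.0]
wrist_force: [-0.9, 0.0, -1.2]
width: 0.0173
grip_force: 53.4
```

Call:
{"fn": "step_arm", "kwargs": {"delta_pos": [[0.001,0,0],[0,0,0]], "twist": [[0,0,0],[0,0,0]], "grip": [0.9,0.9]}}

```text
time: 23.25
position: [0.47, 0.2073, 0.0887]
tool_rot: [0.686, 0.727, 0.0, -0.0]
wrist_force: [0.1, 0.3, -1.9]
width: 0.0172
grip_force: 53.4
```

Call:
{"fn": "step_arm", "kwargs": {"delta_pos": [[0.001,0,0],[0,0,0]], "twist": [[0,0,0],[0,0,0]], "grip": [0.9,0.9]}}

```text
time: 23.45
position: [0.4699, 0.2081, 0.0887]
tool_rot: [0.686, 0.727, -0.0, 0.0]
wrist_force: [0.3, -0.7, -1.1]
width: 0.0173
grip_force: 53.5
```

Call:
{"fn": "step_arm", "kwargs": {"delta_pos": [[0.001,0,0],[0,0,0]], "twist": [[0,0,0],[0,0,0]], "grip": [0.9,0.9]}}

```text
time: 23.65
position: [0.4699, 0.2081, 0.0887]
tool_rot: [0.686, 0.728, -0.001, 0.001]
wrist_force: [0.7, -6.4, 0.8]
width: 0.0172
grip_force: 53.7
```

Call:
{"fn": "step_arm", "kwargs": {"delta_pos": [[0,0,0],[0,0,0]], "twist": [[0,0,0],[0,0,0]], "grip": [0.9,0.9]}}

```text
time: 23.85
position: [0.47, 0.2081, 0.0887]
tool_rot: [0.686, 0.728, -0.001, 0.001]
wrist_force: [1.2, -5.8, -0.4]
width: 0.0171
grip_force: 53.7
```

```bash
python3 s.py
python3 - <<'E'
from h import *
im,d=snapshot('wrist'); cv2.imwrite('pics/w_home.png',im)
im,d=snapshot('scene'); cv2.imwrite('pics/sc_home.png',cv2.resize(im[180:290,110:260],None,fx=5,fy=5,interpolation=cv2.INTER_CUBIC))
E
```

```text
[0.47   0.2081 0.0887] F [ 1.24 -5.79 -0.41] M [-1.011 -0.047 -0.02 ] yaw 93.36 pitch -0.09
s -0.1023 lat -0.0015
```

View pics/w_home.png

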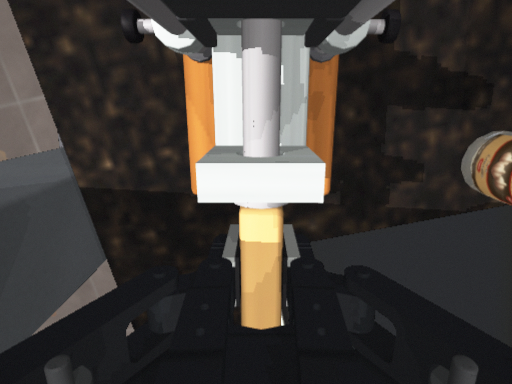

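Call:
{"fn": "step_arm", "kwargs": {"delta_pos": [[0,0,0.0005],[0,0,0.0005],[0,0,0],[0,0,0]], "twist": [[0,0,0],[0,0,0],[0,0,0],[0,0,0]], "grip": [0.9,0.9,0.9,0.9]}}

```text
time: 24.35
position: [0.47, 0.2081, 0.0879]
tool_rot: [0.686, 0.728, -0.001, 0.001]
wrist_force: [0.1, -6.3, 2.0]
width: 0.0171
grip_force: 54.0
```

```bash
python3 s.py
```

```text
[0.47   0.2081 0.0879] F [ 0.15 -6.29  1.99] M [-0.87  -0.035  0.03 ] yaw 93.36 pitch -0.09
s -0.1023 lat -0.0015
```

Call:
{"fn": "step_arm", "kwargs": {"delta_pos": [[0,0,0],[0,0,0],[0,0,0],[0,0,0],[0,0,0],[0,0,0],[0,0,0],[0,0,0]], "twist": [[0,0,0],[0,0,0],[0,0,0],[0,0,0],[0,0,0],[0,0,0],[0,0,0],[0,0,0]], "grip": [0.75,0.7,0.65,0.6,0.5,0.4,0.4,0.4]}}

```text
time: 25.15
position: [0.4699, 0.2091, 0.0876]
tool_rot: [0.686, 0.727, 0.0, -0.0]
wrist_force: [0.4, -0.0, -0.4]
width: 0.0513
grip_force: 0.0
```

Call:
{"fn": "step_arm", "kwargs": {"delta_pos": [[0,0,-0.01],[0,0,-0.02],[0,0,-0.03],[0,0,-0.04],[0,0,-0.04],[0,0,-0.04],[0,0,0],[0,0,0],[0,0,0],[0,0,0]], "twist": [[0,0,0],[0,0,0],[0,0,0],[0,0,0],[0,0,0],[0,0,0],[0,0,0],[0,0,0],[0,0,0],[0,0,0]], "grip": [0.4,0.4,0.4,0.4,0.4,0.4,0.4,0.4,0.4,0.4]}}

```text
time: 26.15
position: [0.4688, 0.2088, 0.2662]
tool_rot: [0.686, 0.727, -0.001, -0.001]
wrist_force: [0.8, 0.7, -0.3]
width: 0.0513
grip_force: 0.0
```

```bash
python3 s.py
python3 - <<'E'
from h import *
c,M=T('wrist'); im,d=snapshot('wrist'); cv2.imwrite('pics/w_end.png',im)
for n in ['rail','first_eye','rail_tip']:
    for q in pinpoint(n,'wrist')[:1]:
        r,k=q['at']; ray=pt(c,M,r,k,1)-M[:3,3]; z=0 if n=='first_eye' else .085
        print(n,q['p'],(M[:3,3]+(z-M[2,3])/ray[2]*ray).round(4))
P=cloud(c,M,d>0,d); L=P[(abs(P[:,0]-.462)<.012)&(P[:,1]>.375)&(P[:,1]<.42)&(P[:,2]>.075)&(P[:,2]<.1)]
print('tip y',L[:,1].max() if len(L) else None,'expected',.3102+.083*.998)
im,d=snapshot('scene'); cv2.imwrite('pics/sc_end.png',cv2.resize(im[180:290,110:260],None,fx=5,fy=5,interpolation=cv2.INTER_CUBIC))
E
```

```text
[0.4688 0.2088 0.2662] F [ 0.78  0.72 -0.34] M [-0.028  0.012  0.043] yaw 93.32 pitch -0.03
s -0.1016 lat -0.0003
rail 0.64 [0.4667 0.2428 0.085 ]
first_eye 0.83 [0.4653 0.2435 0.    ]
tip y None expected 0.393034
```

View pics/w_end.png

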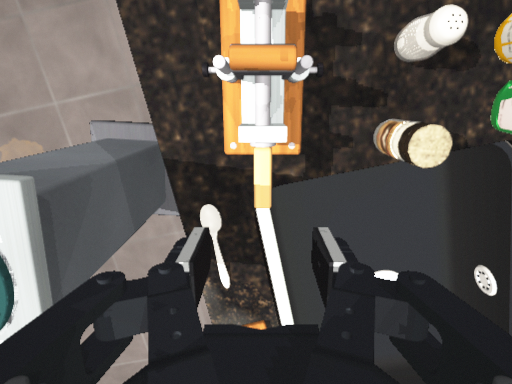

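View pics/sc_end.png

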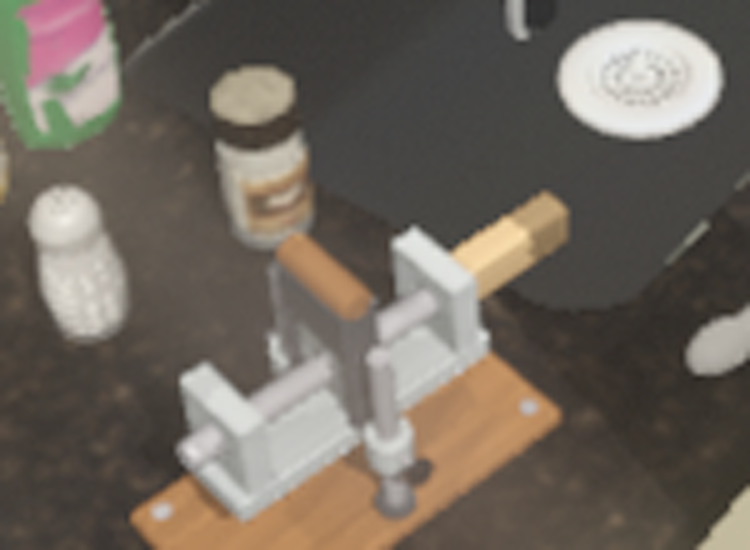

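The shaft runs through all three eyes, with the nose showing past the last plate at about (195, 450). The handle sits right behind the first eye, and the jar and shaker have not moved.

```bash
python3 -c "
from cell import finish_job
print(finish_job())"
```

```text
the job is handed in; nothing more can be done
None
```

The rail is threaded through all three eyes and released. Its collar stopped firmly against the first eye at about 6 N, the shaker and jar were not touched, and I handed the job in at about 26 s; the hand-in call gave no verdict.

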